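Demagnetise the bearing ball and the scraper

TASK

Both magnetised steel parts go into the bench demagnetiser together: first lower the bearing ball gently into its round well and leave it lying there (do not let it drop). Then take the flat scraper by its handle out of the wooden stand, pass its blade down through the narrow slot in the yellow guard lid without forcing it, and finish while still holding it there, steady, with the yellow band on the blade level with the lid so that the handle hangs clear of it. Leave the screwdriver, the can and the loose socket where they are.

Things in the scene. Friction and masses are not known exactly. Their poses are not given: they have to be found in the camera images.
- ball_center (a point): centre of the polished steel bearing ball, 40 mm in diameter, about 0.26 kg; it rests loose in the hole of a small dark ring (42 mm across, 10 mm high, fixed to the bench), its centre 26 mm above the bench. Position only matters.
- well (a point): centre of the mouth of the round well, level with the demagnetiser's flat top, 100 mm above the bench. The well is 126 mm in diameter and 62 mm deep, with a flat black floor 38 mm above the bench. Axes as the machine's: z up, y from slot to well (125 mm between their centres).
- slot (a point): centre of the mouth of the slot in the yellow guard lid, level with the lid's top, 100 mm above the bench. Slot 40 mm along x, 10 mm along y (2 mm more than the blade both ways), straight through the 12 mm lid, 3 mm bevel round its mouth; below it a hollow chamber, floor 94 mm below this point. z up.
- scraper_handle (a point): centre of the scraper's blue handle (34 mm along x, 22 along y, 70 tall; z up), 125 mm above the blade's tip. Blade below: 38 x 8 x 90 mm, last 6 mm slightly narrower, yellow band 50 to 70 mm from the tip. Stands upright in a fixed wooden stand (90 x 70 x 95 mm high), handle resting on its top, this point 130 mm above the bench. 0.25 kg. Half a turn about z makes no difference.
- scraper_tip (a point): middle of the lower end of the scraper's blade, 125 mm straight below the handle's centre; same axes as the handle (x along the blade's width, y through its thickness, z up towards the handle).
- demag: the bench demagnetiser, a grey machine fixed to the bench, 150 mm (x) by 250 mm (y), 100 mm tall; origin under it on the bench, z up. The round well is at y = +50 mm, the slot in its yellow guard lid at y = -75 mm.
- ball: the bearing ball as a body (origin at its underside when placed; it turns with the ball: use ball_center).
- scraper: the scraper as a body, origin at the blade's tip, same axes as scraper_tip.
- screwdriver: bystander: a screwdriver with an orange handle lying on the bench beyond the machine, about 200 mm long.
- can: bystander: a small upright can with a green label, 60 mm in diameter, 110 mm tall, origin at the centre of its underside.
- socket: bystander: a loose steel socket standing on the bench beyond the machine, to its left, 28 mm in diameter, 34 mm tall, origin at the centre of its underside.
Things that resemble listed ones, but are neither listed nor needed, are in the scene too. What is shaped like the ball but green is not meant.

How it is judged (in metres and radians):
On the way, in this order (a step that is already met when the one before it is completed fails the run):
1. the ball lies on the floor of the well, let go (horizontal distance between ball_center and well below 0.048 m and z of ball_center in the frame of well below -0.036 m and contact force between the fingers and ball below 0.05 N and linear speed of ball below 0.1 m/s), for 0.2 s.
2. the blade is through the slot, held by the gripper (z of scraper_tip in the frame of slot between -0.075 and -0.045 m and x of scraper_tip in the frame of slot between -0.012 and 0.012 m and y of scraper_tip in the frame of slot between -0.008 and 0.008 m and angle between the z axis of scraper_tip and the z axis of slot, either way round below 0.12 rad and contact force between the fingers and scraper above 1 N), for 0.2 s.
At the end, for the whole second after the job is handed in: Ball let go in the well (within 48 mm of its axis, centre 36 mm or more below the rim); scraper gripped, blade through the slot, within 0.12 rad of upright, tip 45 to 75 mm below the lid's top, slower than 0.03 m/s, pressing on the machine with less than 8 N (all of step 2 and horizontal distance between ball_center and well below 0.048 m and z of ball_center in the frame of well below -0.036 m and contact force between the fingers and ball below 0.05 N and linear speed of scraper below 0.03 m/s and contact force between scraper and demag below 8 N); the arm keeps its last pose, push and grip.
It fails at once if the ball was dropped into the well (falling loose at over 0.6 m/s, a drop of about 25 mm) (horizontal distance between ball_center and well below 0.07 m and contact force between the fingers and ball below 0.05 N and linear speed of ball above 0.6 m/s).
It fails at once if the ball was knocked or pressed hard into the machine (over 40 N) (contact force between ball and demag above 40 N).
It fails at once if the blade was forced against the machine (over 30 N) (contact force between scraper and demag above 30 N).
It fails at once if the screwdriver, the can or the socket was disturbed (over 30 mm) (distance of any of screwdriver, can, socket from where it was at the start of the episode above 0.03 m).
It also fails if it takes over 58 s, if anything falls off the work surface, if the arm or the gripper's body presses on something with over 40 N, if the wrist force passes 120 N, or if a joint passes its speed limit or range.

ROBOT

A 6-joint arm with a two-finger parallel gripper is mounted at the origin on the work surface. World frame = base frame: x ahead of the robot, y to its left, z up, the work surface at z = 0. Lengths are in mm, angles in rad, forces in N, time in s.
With the tool pointing down it reaches from about 375 to 925 mm from the base axis. Payload 5.7 kg.
Tool frame: the origin (TCP) lies between the finger pads; the fingertips stand 11 mm ahead of it and the grasp point (between the pads) lies 8 mm behind it (bot.tips_ahead is the distance from the TCP to the fingertips, in mm); z points along the fingers, y is the direction in which the jaws open and shut (so a half turn about z gives the same grasp; the last joint's range is limited). The gripper opens to 88 mm and grips with 3 to 60 N. Pads are 20 mm wide; open, the fingers measure 115 mm over their backs; the gripper's body (75 mm by 178 mm) begins 61 mm behind the grasp point.
Start: joints at [-1.299, 0.359, 1.51, -0, 1.272, -0.115], TCP at [226.319, -555.647, 233.623] pointing down, gripper open.
Joint ranges: [-2.97, 2.97], [-1.01, 2.36], [0.21, 2.38], [-0.96, 4.11], [0.2, 2.71], [-2.98, 2.98]. Speed limits (rad/s): [2.39, 2.39, 3.14, 3.14, 3.14, 3.14].

INTERFACE

Orientations are given as a unit quaternion [w, x, y, z].
In Python, from plant import telemetry, cams, bot gives the robot as it stands.
- The arm moves only by the shell command python3 -m jog 'ROWS' [FORCE]. ROWS is JSON, a list of rows, each an object of numbers: "tx", "ty", "tz": the shift along the tool's x, y, z in m; "ax", "ay", "az": the turn, a rotation vector about the tool's x, y, z in rad; "grip": the opening, from -1 (shut) to 1 (fully open), so that 0 is half open. A call has 1 to 5 rows; each row is the pose to reach, as a shift and turn from the pose measured when the call began, along the tool's axes at that moment; what a row does not reach only later rows make up. A row lasts 1/8 s, in which the tool goes at most 62.5 mm and 10.7 degrees, less where a joint would pass 70% of its speed; a pose out of reach is approached as far as the arm can. A call with a gripper value outside its range is refused whole. The fingers move at their own pace and stop on an object; FORCE is the grip in N (left out, the last holds). Time passes only in rows, so rows that repeat a pose let the fingers close. It gives the time, the measured TCP pose, the force and the opening at its end, in the units of the state.
- telemetry.get_obs(): the state, without advancing time (a new reading comes with each control period).
- cams.snapshot(name): name is "scene" or "top"; returns a dict with "image" (384x512x3 uint8, red, green, blue), "K" (3x3 intrinsics, pixels), "D" ([k1, k2, p1, p2, k3] as OpenCV has them; the pictures are not rectified), "pose" (4x4, takes a point from camera to world coordinates). Camera axes: x right, y up, looking along -z (the intrinsics and any distortion apply to the point x, -y, -z); pixel columns grow to the right and rows downward; lengths in mm; the calibration is good to about 2 mm. A picture is of the moment at which its call begins. There is no depth.
- bot.finish_job(): hands the job in, once; it reports no verdict.
The state is a dict: "clock": time; "joint_positions": joint angles; "joint_velocities": joint speeds; "joint_efforts": joint torques, N m; "tool_pos": TCP position; "tool_rot": TCP orientation; "ft_force": force on the tool from outside, world axes, zero at the start; "ft_torque": the same for the moment, N m; "grip_width": finger opening in mm.
Only numpy, scipy, OpenCV 4.12 (cv2) and the standard library are available. Lean on these libraries where they do the work, as an engineer would, in place of code of your own. Each camera call takes 0.05 s, during which the arm holds its last target.

## Working session

There is one attempt and no reset: what is moved stays moved. The work goes in short steps, Python scripts to look and compute and a shell command to move; the robot and the scene stay as the last step left them, time stands still between calls to the robot, and variables do not carry over. Pictures are saved under pics/ and viewed, and the job is handed in when it is done.

```bash
ls; mkdir -p pics; python3 - <<'E'
from plant import telemetry,cams,bot
import cv2,numpy as np
for n in("scene","top"):
    s=cams.snapshot(n); cv2.imwrite(f"pics/{n}0.png",s["image"][:,:,::-1]); np.set_printoptions(suppress=True,precision=3);print(n,s["K"],s["D"],s["pose"])
o=telemetry.get_obs();print({k:np.round(v,3) for k,v in o.items()},bot.tips_ahead)
E
```

```text
pics
scene [[435.046   0.    255.225]
 [  0.    435.046 191.749]
 [  0.      0.      1.   ]] [-0.068  0.     0.     0.     0.   ] [[   0.402   -0.695    0.596 1388.935]
 [   0.915    0.293   -0.276 -391.462]
 [   0.017    0.657    0.754 1112.868]
 [   0.       0.       0.       1.   ]]
top [[400.4     0.    248.434]
 [  0.    400.4   196.625]
 [  0.      0.      1.   ]] [0.043 0.    0.    0.    0.   ] [[   0.024    0.997   -0.071  529.57 ]
 [  -1.       0.024   -0.005  -43.14 ]
 [  -0.004    0.071    0.997 1060.318]
 [   0.       0.       0.       1.   ]]
{'clock': np.float64(0.1), 'joint_positions': array([-1.299,  0.359,  1.511, -0.   ,  1.273, -0.115]), 'joint_velocities': array([-0.   , -0.001, -0.002, -0.002,  0.   ,  0.002]), 'joint_efforts': array([  0.   , -51.636, -27.141,   0.068,   0.028,  -0.   ]), 'tool_pos': array([ 226.16 , -555.071,  232.915]), 'tool_rot': array([-0.001,  0.981,  0.192, -0.   ]), 'ft_force': array([-0.111,  0.483, -0.523]), 'ft_torque': array([ 0.017,  0.011, -0.003]), 'grip_width': np.float64(87.772)} 11.0
```

View pics/scene0.png

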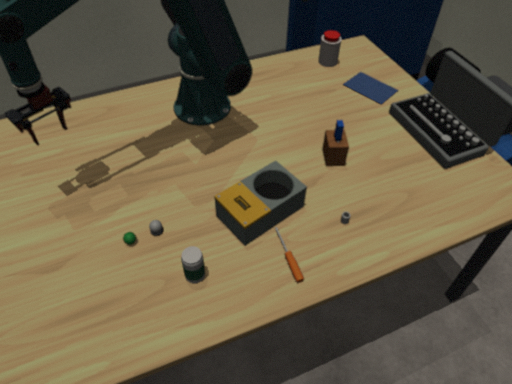

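View pics/top0.png

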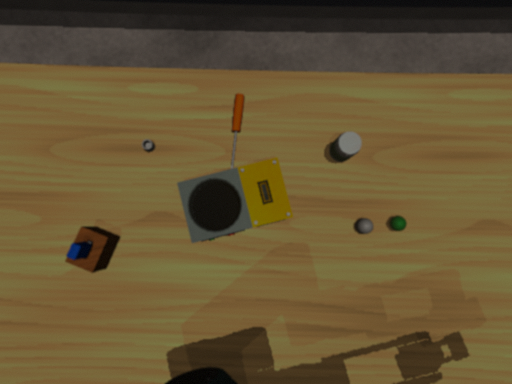

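Candidates for the ball are the grey one (top 364,226; scene 156,228) and the green one (top 398,223; scene 130,239). The grey steel one fits, since green is excluded. The scraper's blue handle sits in the brown stand (top 80,248; scene 340,130). I'll confirm these in enlarged crops.

```bash
cat > h.py <<'E'
import numpy as np,cv2
from plant import cams,telemetry
def ray(s,uv):
    p=cv2.undistortPoints(np.array(uv,float).reshape(-1,1,2),s["K"],np.array(s["D"],float)).reshape(-1,2)
    d=np.c_[p[:,0],-p[:,1],-np.ones(len(p))]@s["pose"][:3,:3].T
    return s["pose"][:3,3],d
def plane(s,uv,z):
    o,d=ray(s,uv); return o+d*((z-o[2])/d[:,2])[:,None]
def proj(s,P):
    R=s["pose"][:3,:3];t=s["pose"][:3,3];c=(np.atleast_2d(P)-t)@R*np.array([1,-1,-1.])
    return cv2.projectPoints(c,np.zeros(3),np.zeros(3),s["K"],np.array(s["D"],float))[0].reshape(-1,2)
def crop(im,x0,y0,x1,y1,f): return cv2.resize(im[y0:y1,x0:x1,::-1],None,fx=f,fy=f,interpolation=cv2.INTER_CUBIC)
def tri(s1,uv1,s2,uv2):
    o1,d1=ray(s1,uv1);o2,d2=ray(s2,uv2);d1=d1[0];d2=d2[0]
    a=np.linalg.lstsq(np.c_[d1,-d2],o2-o1,rcond=None)[0];p=o1+a[0]*d1;q=o2+a[1]*d2
    return (p+q)/2,np.linalg.norm(p-q)
E
python3 - <<'E'
from h import *
t=cams.snapshot("top")["image"];s=cams.snapshot("scene")["image"]
g=lambda im:np.clip(im.astype(float)*1.6,0,255).astype(np.uint8)
t=g(t);s=g(s)
a=crop(t,340,200,420,250,5);b=crop(s,105,200,185,250,5)
c=crop(t,55,215,135,280,5);d=crop(s,300,105,380,170,5)
cv2.imwrite("pics/c1.png",np.vstack([np.hstack([a,b]),np.hstack([c,d])]))
cv2.imwrite("pics/c2.png",np.hstack([crop(t,170,150,300,250,3),crop(s,205,150,315,250,3)]))
E
```

```text
(no output)
```

View pics/c1.png

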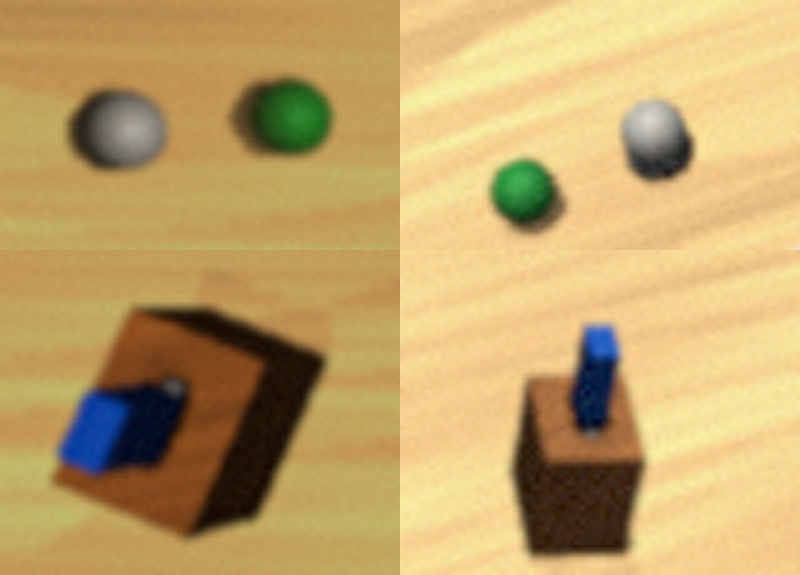

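View pics/c2.png

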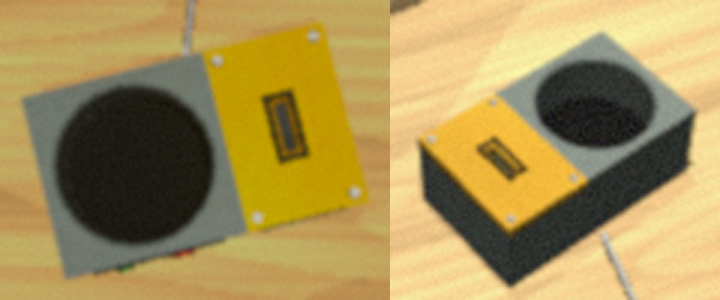

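Confirmed in the crops: the grey steel ball is in its dark ring, with the green one beside it. The blue handle stands in the brown stand. The well and the slot in the yellow lid (top about 265,192) are both clear.

```bash
cat > meas.py <<'E'
from h import *
T=cams.snapshot("top");S=cams.snapshot("scene")
np.set_printoptions(suppress=True,precision=1)
def mask(s,f,box):
    im=s["image"].astype(int);m=f(im[...,0],im[...,1],im[...,2]).astype(np.uint8)
    k=np.zeros_like(m);x0,y0,x1,y1=box;k[y0:y1,x0:x1]=1;m*=k
    return m
def big(m):
    c=max(cv2.findContours(m,cv2.RETR_EXTERNAL,cv2.CHAIN_APPROX_NONE)[0],key=cv2.contourArea);return c.reshape(-1,2)
def rect(s,c,z):
    P=plane(s,c,z)[:,:2].astype(np.float32);r=cv2.minAreaRect(P);b=cv2.boxPoints(r)
    e=[b[1]-b[0],b[2]-b[1]];l=max(e,key=np.linalg.norm);return np.array(r[0]),np.array(r[1]),np.degrees(np.arctan2(l[1],l[0]))
yel=lambda r,g,b:(r>100)&(g>80)&(b<40)&(r<g*1.5)
blu=lambda r,g,b:(b>60)&(b>1.8*r)&(b>1.3*g)
if __name__=="__main__":
    for s,bx,n in((T,(230,145,300,240),"top"),(S,(205,170,280,250),"scene")):
        c=big(mask(s,yel,bx)); print(n,"lid",rect(s,c,100))
        # dark slot pixels inside the lid hull
        h=np.zeros((384,512),np.uint8);cv2.fillPoly(h,[cv2.convexHull(c)],1);h=cv2.erode(h,np.ones((9,9)))
        d=(h>0)&(s["image"][...,0]<90);cc=big(d.astype(np.uint8));print("  slot dark",rect(s,cc,100),cc.mean(0))
    for s,bx,n in((T,(180,165,252,245),"top"),(S,(240,160,305,205),"scene")):
        m=mask(s,lambda r,g,b:(r+g+b)<130,bx);c=big(m);P=plane(s,c,100)[:,:2].astype(np.float32)
        print(n,"well",cv2.fitEllipse(P))
    for s,bx,n in((T,(60,230,110,265),"top"),(S,(330,115,350,145),"scene")):
        for th in(60,90,120):
            c=big(mask(s,lambda r,g,b:(b>th)&(b>1.8*r)&(b>1.3*g),bx));print(n,"handle",th,rect(s,c,165),c.mean(0))
    # ball: silhouettes of grey, not wood
    for s,bx,n in((T,(350,212,378,240),"top"),(S,(145,215,168,240),"scene")):
        m=mask(s,lambda r,g,b:(abs(r-b)<25)&(r>30),bx);c=big(m);print(n,"ball",cv2.minEnclosingCircle(c),cv2.boundingRect(c))
        u=cv2.minEnclosingCircle(c)[0];print(plane(s,[u],26))
E
python3 meas.py
```

```text
top lid (array([610.8, -77.6]), array([152.3, 100.6]), np.float32(15.852062))
  slot dark (array([610.8, -77.2]), array([56.8, 26.3]), np.float32(15.267158)) [264.7 191.6]
scene lid (array([615.3, -76.2]), array([144.9,  97.3]), np.float32(16.011143))
  slot dark (array([611.9, -75.3]), array([51.3, 21.4]), np.float32(15.131415)) [241.9 203.4]
top well ((576.9120483398438, 43.08610534667969), (124.47862243652344, 125.00035095214844), 119.63941192626953)
scene well ((580.6583251953125, 42.547637939453125), (115.46954345703125, 118.52569580078125), 146.20579528808594)
top handle 60 (array([464.3, 344. ]), array([19.1, 32. ]), np.float32(-20.70947)) [ 73.6 250.8]
top handle 90 (array([463.9, 345.2]), array([15.8, 28.5]), np.float32(-23.397701)) [ 73. 251.]Traceback (most recent call last):
  File "meas.py", line 26, in <module>
    c=big(mask(s,lambda r,g,b:(b>th)&(b>1.8*r)&(b>1.3*g),bx));print(n,"handle",th,rect(s,c,165),c.mean(0))
  File "meas.py", line 9, in big
    c=max(cv2.findContours(m,cv2.RETR_EXTERNAL,cv2.CHAIN_APPROX_NONE)[0],key=cv2.contourArea);return c.reshape(-1,2)
ValueError: max() iterable argument is empty
```

```bash
sed -i 's/in(60,90,120)/in(45,60,80)/' meas.py; sed -i 's/(r>30)/(r>25)/' meas.py; python3 - <<'E'
import re
s=open('meas.py').read()
s=s.replace('bx));print(n,"handle"','bx))\n            print(n,"handle"')
open('meas.py','w').write(s)
E
python3 meas.py | tail -20; python3 - <<'E'
from meas import *
print(S["image"][118:145,333:346,2])
print(T["image"][240:262,62:95,2])
E
```

```text
top lid (array([611.1, -77.5]), array([152.9, 100.6]), np.float32(15.852058))
  slot dark (array([610.8, -77.2]), array([56.8, 26.3]), np.float32(15.267158)) [264.7 191.6]
scene lid (array([615.1, -76.8]), array([145.6,  96.2]), np.float32(16.01114))
  slot dark (array([611.9, -75.3]), array([51.3, 21.4]), np.float32(15.131415)) [242.3 203.6]
top well ((576.8427124023438, 43.01641845703125), (124.34769439697266, 124.81043243408203), 113.40140533447266)
scene well ((580.525390625, 42.68768310546875), (115.28788757324219, 119.1195068359375), 145.30210876464844)
top handle 45 (array([464.5, 343.4]), array([20.2, 32.8]), np.float32(-20.70947)) [ 73.8 250.7]
top handle 60 (array([464.3, 344. ]), array([19.1, 32. ]), np.float32(-20.829874)) [ 73.5 250.9]
top handle 80 (array([464.3, 345.1]), array([17.8, 29.9]), np.float32(-23.486423)) [ 73.3 250.8]
scene handle 45 (array([472.5, 339.4]), array([17. , 33.1]), np.float32(-30.957216)) [339.6 124.2]
scene handle 60 (array([470.3, 340.8]), array([17. , 27.9]), np.float32(-30.957182)) [339.6 123.6]
scene handle 80 (array([470.1, 340.9]), array(
[... 4058 characters left out ...]
1  17  18  16]
 [ 67  66  67  62  56  60  69  80  90  94 100 103  95  75  50  27  24  22
   22  24  21  20  20  15  13  11  16  19  17  14  19  17  20]
 [ 68  67  68  59  43  34  37  49  64  78  85  90  82  63  39  26  21  21
   23  20  19  19  15  12  13  17  16  21  17  20  20  22  19]
 [ 68  67  61  51  31  21  19  24  35  45  56  65  61  46  27  19  20  18
   19  19  19  14  16  17  18  16  19  20  18  21  15  20  18]
 [ 66  65  60  44  27  18  16  14  15  21  28  31  34  25  19  17  18  18
   18  18  17  16  18  19  18  16  18  17  18  19  21  19  20]
 [ 66  66  59  46  33  24  22  19  17  16  18  19  19  17  18  17  19  16
   19  21  17  20  19  19  18  20  20  19  19  20  17  19  17]]
```

```bash
python3 - <<'E'
from meas import *
for s,bx,r0 in((T,(352,212,380,240),7.7),(S,(143,213,170,238),6.3)):
    x0,y0,x1,y1=bx
    m=mask(s,lambda r,g,b:(abs(r-b)<30)&(r>55),bx);c=big(m);print("bright",cv2.boundingRect(c))
    print(s["image"][y0+13 if r0>7 else 226,x0:x1].tolist())
print("ball",plane(T,[[365.3,226]],26),plane(S,[[155.6,225.9]],26),tri(T,[[365.3,226]],S,[[155.6,225.9]]))
print("handle top",plane(T,[[73.4,250.7]],165),plane(S,[[339.8,122.8]],165),tri(T,[[73.4,250.7]],S,[[339.8,122.8]]))
print("slot",tri(T,[[264.7,191.6]],S,[[242.1,203.5]]))
# stand outline: top face in top view (brown)
br=lambda r,g,b:(r>60)&(b<35)&(r>1.9*g)
c=big(mask(T,br,(55,215,135,280)));print("stand",rect(T,c,95))
img=crop(np.clip(T["image"]*1.0*1.6,0,255).astype(np.uint8),45,215,135,280,8)
cv2.drawContours(img,[((c-[45,215])*8+4).astype(int)],-1,(0,255,0),1);cv2.imwrite("pics/st.png",img)
E
```

```text
bright (359, 219, 14, 15)
[[114, 99, 57], [89, 75, 42], [58, 45, 25], [36, 28, 18], [27, 22, 17], [34, 30, 26], [45, 42, 35], [55, 53, 46], [64, 61, 56], [74, 71, 65], [83, 80, 73], [91, 86, 80], [98, 94, 88], [105, 101, 94], [108, 105, 98], [106, 103, 97], [102, 99, 93], [97, 92, 87], [92, 88, 83], [85, 82, 77], [88, 78, 69], [103, 85, 59], [117, 93, 55], [122, 96, 54], [120, 95, 53], [121, 96, 55], [121, 96, 54], [121, 96, 54]]
bright (149, 220, 14, 11)
[[153, 137, 94], [153, 137, 92], [154, 136, 94], [153, 134, 91], [154, 135, 93], [145, 126, 87], [113, 103, 83], [98, 96, 90], [104, 103, 98], [109, 108, 104], [116, 114, 110], [118, 117, 109], [116, 115, 109], [110, 107, 102], [105, 104, 98], [95, 93, 89], [85, 84, 80], [68, 68, 66], [60, 57, 52], [91, 81, 57], [138, 121, 82], [155, 137, 95], [153, 136, 92], [157, 140, 98], [153, 138, 94], [156, 141, 98], [155, 139, 96]]
ball [[ 534.8 -339.1   26. ]] [[ 538.1 -334.9   26. ]] (array([ 535.7, -337. ,   24.8]), np.float64(4.990810495159474))
handle top [[464.6 344.4 165. ]] [[467.6 343.6 165. ]] (array([464.4, 346. , 161.7]), np.float64(0.2526159038684705))
slot (array([611.7, -76. ,  95.2]), np.float64(2.3132999388893434))
stand (array([415. , 328.5]), array([0., 0.]), np.float32(0.0))
```

View pics/st.png

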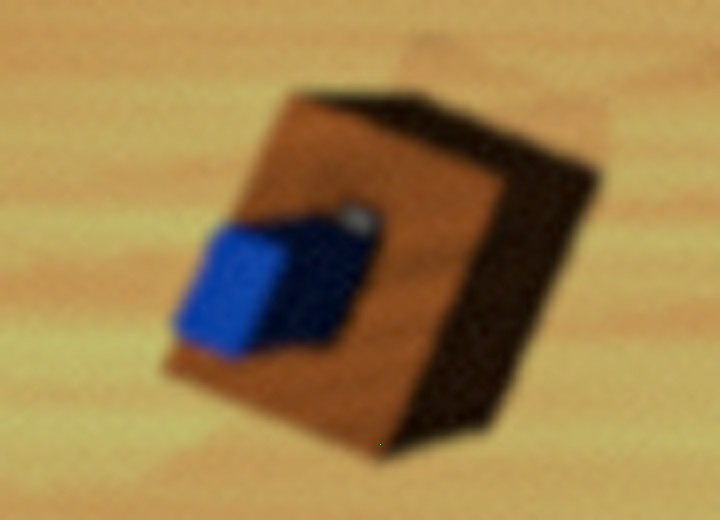

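```bash
cat > plan.py <<'E'
import sys,numpy as np
from scipy.spatial.transform import Rotation as R
from plant import telemetry
o=telemetry.get_obs();q=o["tool_rot"];p=np.array(o["tool_pos"])
C=R.from_quat([q[1],q[2],q[3],q[0]])
if len(sys.argv)>4:
    x,y,z,yaw=map(float,sys.argv[1:5])
    G=R.from_euler('z',yaw,degrees=True)*R.from_matrix(np.diag([1,-1,-1.]))
    t=C.inv().apply(np.array([x,y,z])-p)/1000;r=(C.inv()*G).as_rotvec()
    print("t",np.round(t,4),"a",np.round(r,3))
m=C.as_matrix();print("clock",o["clock"],"pos",np.round(p,1),"yaw",round(np.degrees(np.arctan2(m[1,0],m[0,0])),2),"tz",np.round(m[:,2],4),"F",np.round(o["ft_force"],2),"w",round(float(o["grip_width"]),2),"q",np.round(o["joint_positions"],2))
E
python3 plan.py 536 -336.5 120 22.15
```

```text
t [ 0.3695 -0.0861  0.1136] a [-0.  0.  0.]
clock 0.6 pos [ 226.3 -555.6  233.6] yaw 22.16 tz [-1.e-04  1.e-04 -1.e+00] F [-0.18 -0.29  0.8 ] w 88.01 q [-1.3   0.36  1.51 -0.    1.27 -0.12]
```

```bash
python3 -m jog '[{"tx":0.06,"ty":-0.014,"tz":0,"grip":0.55},{"tx":0.12,"ty":-0.028,"tz":0.02,"grip":0.55},{"tx":0.18,"ty":-0.042,"tz":0.04,"grip":0.55},{"tx":0.235,"ty":-0.055,"tz":0.06,"grip":0.55},{"tx":0.29,"ty":-0.068,"tz":0.075,"grip":0.55}]' 15; python3 plan.py 536 -336.5 90 22.15
```

```text
t [ 0.3695 -0.0861  0.1436] a [-0.  0.  0.]
clock 0.6 pos [ 226.3 -555.6  233.6] yaw 22.16 tz [-1.e-04  1.e-04 -1.e+00] F [-0.18 -0.29  0.8 ] w 88.01 q [-1.3   0.36  1.51 -0.    1.27 -0.12]schema error: expected keys tx, ty, tz, ax, ay, az, grip
```

```bash
python3 -m jog '[{"tx":0.06,"ty":-0.014,"tz":0,"ax":0,"ay":0,"az":0,"grip":0.55},{"tx":0.12,"ty":-0.028,"tz":0.02,"ax":0,"ay":0,"az":0,"grip":0.55},{"tx":0.18,"ty":-0.042,"tz":0.04,"ax":0,"ay":0,"az":0,"grip":0.55},{"tx":0.235,"ty":-0.055,"tz":0.06,"ax":0,"ay":0,"az":0,"grip":0.55},{"tx":0.29,"ty":-0.068,"tz":0.075,"ax":0,"ay":0,"az":0,"grip":0.55}]' 15; python3 plan.py 536 -336.5 90 22.15
```

```text
clock: 1.23
tool_pos: [470.6, -382.0, 158.0]
tool_rot: [-0.0, 0.981, 0.192, -0.0]
ft_force: [0.6, -0.3, 0.4]
grip_width: 68.4
t [ 0.0778 -0.0174  0.068 ] a [-0.  0.  0.]
clock 1.225 pos [ 470.6 -382.   158. ] yaw 22.16 tz [-1.e-04  1.e-04 -1.e+00] F [ 0.57 -0.29  0.41] w 68.4 q [-0.8   0.44  1.58 -0.    1.12  0.39]
```

```bash
python3 -m jog '[{"tx":0.05,"ty":-0.011,"tz":0.03,"ax":0,"ay":0,"az":0,"grip":0.55},{"tx":0.078,"ty":-0.0174,"tz":0.068,"ax":0,"ay":0,"az":0,"grip":0.55},{"tx":0.078,"ty":-0.0174,"tz":0.068,"ax":0,"ay":0,"az":0,"grip":0.55}]' 15; python3 plan.py 536 -336.5 24 22.15; python3 - <<'E'
from meas import *
g=lambda s:np.clip(s["image"]*1.6,0,255).astype(np.uint8)
cv2.imwrite("pics/b1.png",np.hstack([crop(g(T),320,190,420,260,4),crop(g(S),110,180,210,250,4)]))
E
```

```text
clock: 1.6
tool_pos: [535.9, -333.5, 87.0]
tool_rot: [-0.002, 0.981, 0.194, -0.002]
ft_force: [-1.5, -0.3, 0.1]
grip_width: 68.0
t [-0.0009  0.0032  0.063 ] a [-0.005  0.003  0.003]
clock 1.6 pos [ 535.9 -333.5   87. ] yaw 22.34 tz [-0.0044  0.0037 -1.    ] F [-1.46 -0.34  0.07] w 68.04 q [-0.67  0.56  1.58  0.    1.01  0.51]
```

View pics/b1.png

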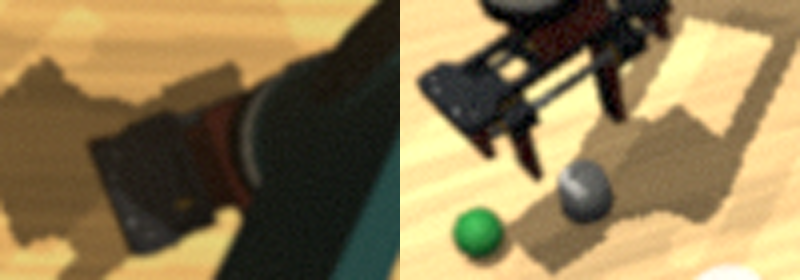

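The scene view shows the jaws above the steel ball (crop pixel about 585,190), with the green ball clear of the left finger. Descending.

```bash
python3 plan.py 536 -336.5 24 22.15; python3 -m jog '[{"tx":-0.001,"ty":0.003,"tz":0.025,"ax":0,"ay":0,"az":0,"grip":0.55},{"tx":-0.001,"ty":0.003,"tz":0.045,"ax":0,"ay":0,"az":0,"grip":0.55},{"tx":-0.001,"ty":0.003,"tz":0.059,"ax":0,"ay":0,"az":0,"grip":0.55},{"tx":-0.001,"ty":0.003,"tz":0.0625,"ax":0,"ay":0,"az":0,"grip":0.55},{"tx":-0.001,"ty":0.003,"tz":0.0625,"ax":0,"ay":0,"az":0,"grip":0.55}]' 15; python3 plan.py 536 -336.5 24 22.15
```

```text
t [ 0.0001 -0.0001  0.066 ] a [-0.     0.001  0.001]
clock 1.7 pos [ 536.  -336.6   90. ] yaw 22.21 tz [-9.e-04  1.e-04 -1.e+00] F [-0.08 -1.19  0.37] w 68.22 q [-0.67  0.55  1.58 -0.    1.01  0.51]
clock: 2.33
tool_pos: [536.2, -340.4, 28.2]
tool_rot: [0.0, 0.981, 0.192, -0.0]
ft_force: [-0.7, 0.0, 0.4]
grip_width: 67.6
t [ 0.0012 -0.0037  0.0042] a [0. 0. 0.]
clock 2.325 pos [ 536.2 -340.4   28.2] yaw 22.18 tz [-2.e-04 -5.e-04 -1.e+00] F [-0.71  0.01  0.41] w 67.59 q [-0.67  0.64  1.61 -0.    0.89  0.51]
```

```bash
python3 -m jog '[{"tx":0.001,"ty":-0.0037,"tz":0.004,"ax":0,"ay":0,"az":0,"grip":0.55},{"tx":0.001,"ty":-0.0037,"tz":0.004,"ax":0,"ay":0,"az":0,"grip":0.2},{"tx":0.001,"ty":-0.0037,"tz":0.004,"ax":0,"ay":0,"az":0,"grip":0},{"tx":0.001,"ty":-0.0037,"tz":0.004,"ax":0,"ay":0,"az":0,"grip":-0.3},{"tx":0.001,"ty":-0.0037,"tz":0.004,"ax":0,"ay":0,"az":0,"grip":-0.3}]' 15; python3 plan.py
```

```text
clock: 2.95
tool_pos: [535.9, -336.5, 24.3]
tool_rot: [0.0, 0.981, 0.192, -0.0]
ft_force: [-0.2, 1.3, 0.8]
grip_width: 39.2
clock 2.95 pos [ 535.9 -336.5   24.3] yaw 22.17 tz [-0.e+00 -5.e-04 -1.e+00] F [-0.18  1.28  0.79] w 39.15 q [-0.67  0.64  1.62 -0.    0.88  0.51]
```

```bash
python3 -m jog '[{"tx":0,"ty":0,"tz":0,"ax":0,"ay":0,"az":0,"grip":-0.4},{"tx":0,"ty":0,"tz":-0.01,"ax":0,"ay":0,"az":0,"grip":-0.4},{"tx":0,"ty":0,"tz":-0.04,"ax":0,"ay":0,"az":0,"grip":-0.4},{"tx":0,"ty":0,"tz":-0.08,"ax":0,"ay":0,"az":0,"grip":-0.4},{"tx":0,"ty":0,"tz":-0.12,"ax":0,"ay":0,"az":0,"grip":-0.4}]' 20; python3 plan.py 578.5 43.5 170 22.15;  python3 - <<'E'
from meas import *
g=lambda s:np.clip(s["image"]*1.6,0,255).astype(np.uint8)
cv2.imwrite("pics/b2.png",np.hstack([crop(g(S),90,140,210,250,4)]))
E
```

```text
clock: 3.58
tool_pos: [535.5, -336.2, 145.6]
tool_rot: [-0.0, 0.981, 0.192, -0.0]
ft_force: [1.2, -0.5, -1.3]
grip_width: 39.2
t [ 0.1831 -0.3354 -0.0245] a [-0.     0.001  0.   ]
clock 3.575 pos [ 535.5 -336.2  145.6] yaw 22.17 tz [-6.e-04 -1.e-04 -1.e+00] F [ 1.18 -0.46 -1.34] w 39.24 q [-0.67  0.49  1.53 -0.    1.12  0.51]
```

View pics/b2.png

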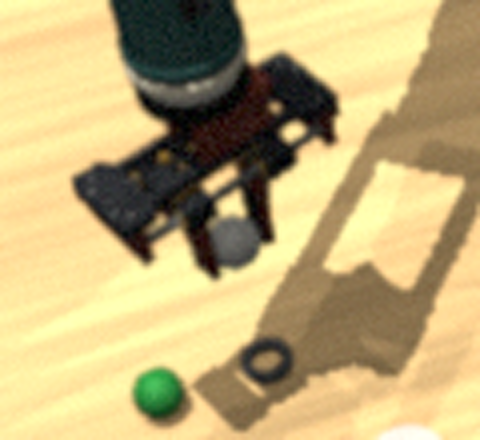

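The ball is held between the fingers (crop 235,240) and the ring is empty. Going to the well.

```bash
python3 -m jog '[{"tx":0.02,"ty":-0.04,"tz":-0.01,"ax":0,"ay":0,"az":0,"grip":-0.4},{"tx":0.047,"ty":-0.085,"tz":-0.015,"ax":0,"ay":0,"az":0,"grip":-0.4},{"tx":0.073,"ty":-0.134,"tz":-0.02,"ax":0,"ay":0,"az":0,"grip":-0.4},{"tx":0.1,"ty":-0.183,"tz":-0.02,"ax":0,"ay":0,"az":0,"grip":-0.4},{"tx":0.126,"ty":-0.232,"tz":-0.02,"ax":0,"ay":0,"az":0,"grip":-0.4}]'; python3 -m jog '[{"tx":0.025,"ty":-0.045,"tz":0,"ax":0,"ay":0,"az":0,"grip":-0.4},{"tx":0.045,"ty":-0.08,"tz":0,"ax":0,"ay":0,"az":0,"grip":-0.4},{"tx":0.045,"ty":-0.08,"tz":0,"ax":0,"ay":0,"az":0,"grip":-0.4}]'; python3 plan.py 578.5 43.5 120 22.15
```

```text
clock: 4.3
tool_pos: [566.7, -74.1, 166.8]
tool_rot: [0.003, 0.981, 0.192, 0.002]
ft_force: [0.3, 0.8, -2.2]
grip_width: 39.2
clock: 4.68
tool_pos: [577.3, 19.8, 165.1]
tool_rot: [0.003, 0.981, 0.194, 0.001]
ft_force: [-0.2, 0.2, -3.0]
grip_width: 39.0
t [ 0.01   -0.0217  0.045 ] a [ 0.006 -0.001  0.004]
clock 4.675 pos [577.3  19.8 165.1] yaw 22.38 tz [ 0.0035 -0.0048 -1.    ] F [-0.18  0.21 -2.99] w 39.01 q [-0.08  0.4   1.64 -0.01  1.1   1.1 ]
```

```bash
python3 -m jog '[{"tx":0.01,"ty":-0.02,"tz":0.01,"ax":0.006,"ay":0,"az":0.004,"grip":-0.4},{"tx":0.01,"ty":-0.02,"tz":0.02,"ax":0.006,"ay":0,"az":0.004,"grip":-0.4},{"tx":0.01,"ty":-0.02,"tz":0.02,"ax":0.006,"ay":0,"az":0.004,"grip":-0.4},{"tx":0.01,"ty":-0.02,"tz":0.02,"ax":0.006,"ay":0,"az":0.004,"grip":-0.4}]'; python3 plan.py 578.5 43.5 60 22.15
 python3 - <<'E'
from meas import *
g=lambda s:np.clip(s["image"]*1.6,0,255).astype(np.uint8)
cv2.imwrite("pics/b3.png",np.hstack([crop(g(S),190,110,320,250,4)]))
E
```

```text
clock: 5.18
tool_pos: [579.0, 40.9, 144.9]
tool_rot: [-0.0, 0.981, 0.192, 0.001]
ft_force: [0.4, 0.6, -2.5]
grip_width: 38.8
t [ 0.0004 -0.0027  0.0849] a [ 0.    -0.001 -0.001]
clock 5.175 pos [579.   40.9 144.9] yaw 22.09 tz [ 1.e-03  4.e-04 -1.e+00] F [ 0.38  0.59 -2.51] w 38.79 q [-0.05  0.42  1.65  0.    1.06  1.14]
```

View pics/b3.png

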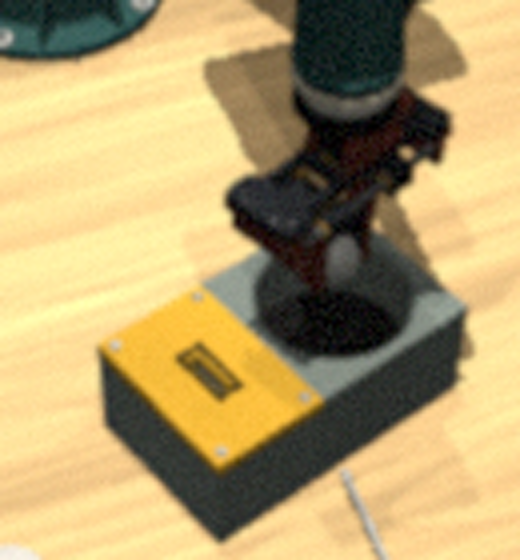

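The ball hangs over the well mouth, inside the rim. Lowering, slowly near the floor.

```bash
python3 -m jog '[{"tx":0,"ty":-0.0025,"tz":0.02,"ax":0,"ay":0,"az":0,"grip":-0.4},{"tx":0,"ty":-0.0025,"tz":0.045,"ax":0,"ay":0,"az":0,"grip":-0.4},{"tx":0,"ty":-0.0025,"tz":0.065,"ax":0,"ay":0,"az":0,"grip":-0.4},{"tx":0,"ty":-0.0025,"tz":0.077,"ax":0,"ay":0,"az":0,"grip":-0.4},{"tx":0,"ty":-0.0025,"tz":0.081,"ax":0,"ay":0,"az":0,"grip":-0.4}]'; python3 plan.py 578.5 43.5 57 22.15
```

```text
clock: 5.9
tool_pos: [578.5, 43.3, 64.0]
tool_rot: [-0.0, 0.982, 0.191, 0.001]
ft_force: [1.1, 0.9, -2.6]
grip_width: 39.2
t [ 0.0001 -0.0002  0.007 ] a [ 0.    -0.002 -0.001]
clock 5.9 pos [578.5  43.3  64. ] yaw 22.07 tz [ 1.5e-03  5.0e-04 -1.0e+00] F [ 1.09  0.95 -2.63] w 39.17 q [-0.04  0.53  1.72  0.    0.89  1.14]
```

```bash
python3 -m jog '[{"tx":0,"ty":0,"tz":0.002,"ax":0,"ay":0,"az":0,"grip":-0.4},{"tx":0,"ty":0,"tz":0.004,"ax":0,"ay":0,"az":0,"grip":-0.4}]'; python3 plan.py 578.5 43.5 57 22.15
```

```text
clock: 6.15
tool_pos: [579.1, 43.2, 60.5]
tool_rot: [0.0, 0.982, 0.191, 0.001]
ft_force: [0.2, -0.6, -2.2]
grip_width: 39.0
t [-0.0005 -0.0005  0.0035] a [ 0.001 -0.003 -0.001]
clock 6.15 pos [579.1  43.2  60.5] yaw 22.08 tz [ 2.8e-03  4.0e-04 -1.0e+00] F [ 0.19 -0.6  -2.19] w 39.04 q [-0.04  0.53  1.72  0.    0.88  1.14]
```

```bash
python3 -m jog '[{"tx":0,"ty":0,"tz":0.0015,"ax":0,"ay":0,"az":0,"grip":-0.4},{"tx":0,"ty":0,"tz":0.003,"ax":0,"ay":0,"az":0,"grip":-0.4},{"tx":0,"ty":0,"tz":0.003,"ax":0,"ay":0,"az":0,"grip":-0.4}]'; python3 -m jog '[{"tx":0,"ty":0,"tz":0.001,"ax":0,"ay":0,"az":0,"grip":-0.4},{"tx":0,"ty":0,"tz":0.001,"ax":0,"ay":0,"az":0,"grip":-0.4}]'
```

```text
clock: 6.52
tool_pos: [579.1, 43.2, 57.5]
tool_rot: [0.0, 0.981, 0.191, 0.001]
ft_force: [0.3, -0.4, -3.3]
grip_width: 39.0
clock: 6.78
tool_pos: [579.2, 43.2, 56.6]
tool_rot: [0.0, 0.981, 0.192, 0.001]
ft_force: [0.3, 0.5, -1.8]
grip_width: 39.2
```

```bash
python3 -m jog '[{"tx":0,"ty":0,"tz":0.001,"ax":0,"ay":0,"az":0,"grip":-0.4},{"tx":0,"ty":0,"tz":0.001,"ax":0,"ay":0,"az":0,"grip":-0.4}]'; python3 -m jog '[{"tx":0,"ty":0,"tz":0.001,"ax":0,"ay":0,"az":0,"grip":-0.4},{"tx":0,"ty":0,"tz":0.001,"ax":0,"ay":0,"az":0,"grip":-0.4}]'
```

```text
clock: 7.02
tool_pos: [579.5, 43.4, 56.3]
tool_rot: [0.0, 0.981, 0.191, 0.002]
ft_force: [-1.4, -0.3, 5.1]
grip_width: 38.8
clock: 7.28
tool_pos: [579.8, 43.5, 56.3]
tool_rot: [0.0, 0.981, 0.191, 0.002]
ft_force: [-2.9, -0.1, 7.0]
grip_width: 39.1
```

The force rose to +7 N at z 56.3, so the ball is on the floor. Opening gently.

```bash
python3 -m jog '[{"tx":0,"ty":0,"tz":-0.0005,"ax":0,"ay":0,"az":0,"grip":-0.05},{"tx":0,"ty":0,"tz":-0.0005,"ax":0,"ay":0,"az":0,"grip":0.1},{"tx":0,"ty":0,"tz":-0.0005,"ax":0,"ay":0,"az":0,"grip":0.3},{"tx":0,"ty":0,"tz":-0.0005,"ax":0,"ay":0,"az":0,"grip":0.3}]'; python3 -m jog '[{"tx":0,"ty":0,"tz":-0.01,"ax":0,"ay":0,"az":0,"grip":0.3},{"tx":0,"ty":0,"tz":-0.05,"ax":0,"ay":0,"az":0,"grip":0.3},{"tx":0,"ty":0,"tz":-0.1,"ax":0,"ay":0,"az":0,"grip":0.3},{"tx":0,"ty":0,"tz":-0.15,"ax":0,"ay":0,"az":0,"grip":0.3},{"tx":0,"ty":0,"tz":-0.2,"ax":0,"ay":0,"az":0,"grip":0.3}]'; python3 plan.py 465.5 344 240 -23
```

```text
clock: 7.78
tool_pos: [579.7, 43.4, 56.7]
tool_rot: [0.0, 0.982, 0.191, 0.002]
ft_force: [-0.4, -0.3, 0.2]
grip_width: 57.1
clock: 8.4
tool_pos: [578.6, 43.3, 259.1]
tool_rot: [0.0, 0.981, 0.191, 0.003]
ft_force: [0.9, 0.1, -0.0]
grip_width: 57.0
t [ 0.0081 -0.3212  0.0187] a [-0.001 -0.005  0.787]
clock 8.4 pos [578.6  43.3 259.1] yaw 22.08 tz [ 5.e-03  6.e-04 -1.e+00] F [ 0.88  0.11 -0.01] w 57.04 q [-0.04  0.31  1.52  0.    1.31  1.14]
```

```bash
python3 -m jog '[{"tx":0.001,"ty":-0.05,"tz":0,"ax":0,"ay":0,"az":0.15,"grip":0.3},{"tx":0.003,"ty":-0.11,"tz":0,"ax":0,"ay":0,"az":0.31,"grip":0.3},{"tx":0.004,"ty":-0.17,"tz":0,"ax":0,"ay":0,"az":0.47,"grip":0.3},{"tx":0.006,"ty":-0.225,"tz":0,"ax":0,"ay":0,"az":0.63,"grip":0.3},{"tx":0.008,"ty":-0.28,"tz":0,"ax":-0.001,"ay":-0.005,"az":0.787,"grip":0.3}]'; python3 plan.py 465.5 344 220 -23
python3 - <<'E'
from meas import *
g=lambda s:np.clip(s["image"]*1.6,0,255).astype(np.uint8)
cv2.imwrite("pics/d1.png",np.hstack([crop(g(T),160,145,310,260,3),crop(g(S),190,90,320,205,3)]))
E
```

```text
clock: 9.02
tool_pos: [479.9, 307.4, 259.6]
tool_rot: [-0.0, 0.979, -0.202, 0.0]
ft_force: [0.4, 0.1, -0.6]
grip_width: 56.8
t [-0.0277 -0.0279  0.0396] a [-0.    -0.001 -0.005]
clock 9.025 pos [479.9 307.4 259.6] yaw -23.31 tz [ 0.001  0.    -1.   ] F [ 0.4   0.12 -0.59] w 56.83 q [ 0.45  0.29  1.54 -0.    1.31  2.43]
```

View pics/d1.png

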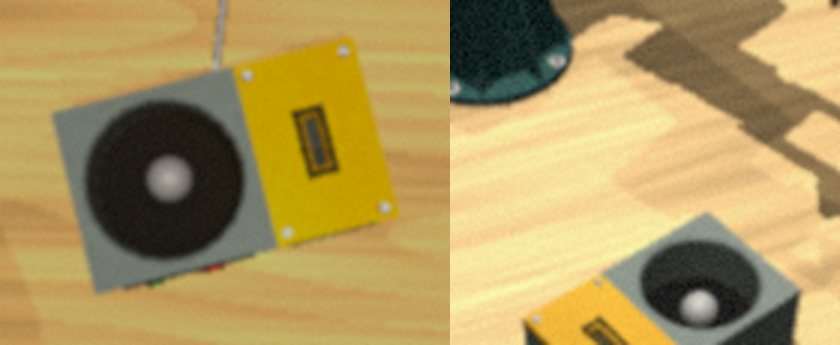

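The ball lies in the middle of the well (top about 216,204). Now the scraper.

```bash
python3 -m jog '[{"tx":-0.014,"ty":-0.014,"tz":0.02,"ax":0,"ay":0,"az":-0.005,"grip":0.3},{"tx":-0.0277,"ty":-0.0279,"tz":0.04,"ax":0,"ay":0,"az":-0.005,"grip":0.3},{"tx":-0.0277,"ty":-0.0279,"tz":0.05,"ax":0,"ay":0,"az":-0.005,"grip":0.3},{"tx":-0.0277,"ty":-0.0279,"tz":0.05,"ax":0,"ay":0,"az":-0.005,"grip":0.3}]'; python3 plan.py 465.5 344 128 -23
python3 - <<'E'
from meas import *
g=lambda s:np.clip(s["image"]*1.6,0,255).astype(np.uint8)
cv2.imwrite("pics/d2.png",np.hstack([crop(g(T),45,205,145,290,4),crop(g(S),290,70,390,155,4)]))
print("ball in well, top ray",plane(T,[[216.3,204.3]],58), proj(T,[[579.6,43.4,58]]))
m=mask(T,lambda r,g,b:(r>45)&(abs(r-b)<25),(205,192,228,218));print(cv2.minEnclosingCircle(big(m)))
E
```

```text
clock: 9.62
tool_pos: [464.1, 345.6, 209.1]
tool_rot: [-0.0, 0.981, -0.196, -0.001]
ft_force: [0.2, 0.9, 0.8]
grip_width: 57.1
t [0.002  0.0009 0.0811] a [-0.     0.001  0.006]
clock 9.625 pos [464.1 345.6 209.1] yaw -22.65 tz [-1.e-03  7.e-04 -1.e+00] F [0.22 0.89 0.84] w 57.12 q [0.52 0.35 1.59 0.   1.2  2.49]
ball in well, top ray [[579.6  42.2  58. ]] [[215.8 204.3]]
((216.0, 204.0), 7.280210018157959)
```

View pics/d2.png

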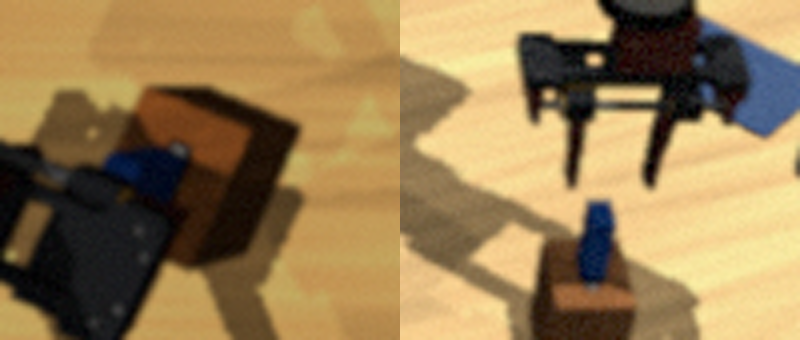

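The jaws straddle the blue handle in the scene view (crop 600,240, midway between the fingers at 572 and 650). Ball in the well reads 579.6, 42.2 from the top camera against 579.6, 43.4 from the robot, so that calibration is good.

```bash
python3 -m jog '[{"tx":0.001,"ty":0.001,"tz":0.02,"ax":0,"ay":0,"az":0.006,"grip":0.3},{"tx":0.001,"ty":0.001,"tz":0.045,"ax":0,"ay":0,"az":0.006,"grip":0.3},{"tx":0.001,"ty":0.001,"tz":0.065,"ax":0,"ay":0,"az":0.006,"grip":0.3},{"tx":0.001,"ty":0.001,"tz":0.08,"ax":0,"ay":0,"az":0.006,"grip":0.3},{"tx":0.001,"ty":0.001,"tz":0.08,"ax":0,"ay":0,"az":0.006,"grip":0.3}]'; python3 plan.py 465 344 128 -23
python3 - <<'E'
from meas import *
g=lambda s:np.clip(s["image"]*1.6,0,255).astype(np.uint8)
cv2.imwrite("pics/d3.png",np.hstack([crop(g(T),45,205,145,290,4),crop(g(S),290,70,390,155,4)]))
E
```

```text
clock: 10.35
tool_pos: [465.3, 344.2, 129.7]
tool_rot: [-0.001, 0.98, -0.2, -0.0]
ft_force: [0.3, 0.2, 0.2]
grip_width: 56.8
t [-0.0002  0.0003  0.0017] a [-0.001  0.001 -0.001]
clock 10.35 pos [465.3 344.2 129.7] yaw -23.08 tz [-4.0e-04  1.3e-03 -1.0e+00] F [0.25 0.22 0.23] w 56.75 q [0.52 0.44 1.67 0.   1.03 2.49]
```

View pics/d3.png

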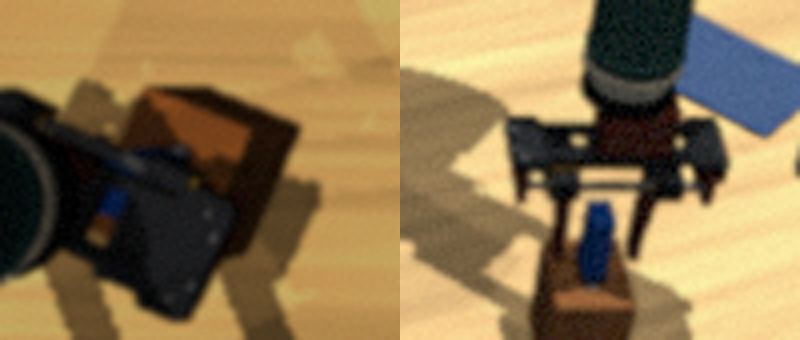

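The fingers stand either side of the handle, tips above the stand. Closing.

```bash
python3 -m jog '[{"tx":0,"ty":0,"tz":0.001,"ax":0,"ay":0,"az":0,"grip":0},{"tx":0,"ty":0,"tz":0.001,"ax":0,"ay":0,"az":0,"grip":-0.3},{"tx":0,"ty":0,"tz":0.001,"ax":0,"ay":0,"az":0,"grip":-0.6},{"tx":0,"ty":0,"tz":0.001,"ax":0,"ay":0,"az":0,"grip":-0.6},{"tx":0,"ty":0,"tz":0.001,"ax":0,"ay":0,"az":0,"grip":-0.6}]' 10; python3 plan.py
```

```text
clock: 11.08
tool_pos: [466.2, 345.0, 130.0]
tool_rot: [-0.002, 0.98, -0.2, 0.001]
ft_force: [0.0, 0.0, 1.2]
grip_width: 22.0
clock 11.075 pos [466.2 345.  130. ] yaw -23.06 tz [ 0.0019  0.0027 -1.    ] F [0.02 0.01 1.18] w 22.05 q [0.52 0.44 1.67 0.   1.03 2.49]
```

```bash
python3 -m jog '[{"tx":0,"ty":0,"tz":0,"ax":0,"ay":0,"az":0,"grip":-0.7},{"tx":0,"ty":0,"tz":0,"ax":0,"ay":0,"az":0,"grip":-0.7},{"tx":0,"ty":0,"tz":-0.01,"ax":0,"ay":0,"az":0,"grip":-0.7},{"tx":0,"ty":0,"tz":-0.03,"ax":0,"ay":0,"az":0,"grip":-0.7}]' 30; python3 plan.py;  python3 -m jog '[{"tx":0,"ty":0,"tz":-0.03,"ax":0,"ay":0,"az":0,"grip":-0.7},{"tx":0,"ty":0,"tz":-0.06,"ax":0,"ay":0,"az":0,"grip":-0.7},{"tx":0,"ty":0,"tz":-0.09,"ax":0,"ay":0,"az":0,"grip":-0.7},{"tx":0,"ty":0,"tz":-0.105,"ax":0,"ay":0,"az":0,"grip":-0.7},{"tx":0,"ty":0,"tz":-0.105,"ax":0,"ay":0,"az":0,"grip":-0.7}]'; python3 plan.py 611 -77 258 15.5
python3 - <<'E'
from meas import *
g=lambda s:np.clip(s["image"]*1.6,0,255).astype(np.uint8)
cv2.imwrite("pics/d4.png",np.hstack([crop(g(T),45,205,145,290,4),crop(g(S),290,60,390,145,4)]))
E
```

```text
clock: 11.58
tool_pos: [465.1, 344.4, 159.6]
tool_rot: [-0.001, 0.98, -0.2, -0.0]
ft_force: [-0.3, 1.1, -2.2]
grip_width: 21.8
clock 11.575 pos [465.1 344.4 159.6] yaw -23.06 tz [-7.0e-04  1.3e-03 -1.0e+00] F [-0.28  1.07 -2.16] w 21.82 q [0.52 0.4  1.64 0.   1.09 2.49]
clock: 12.2
tool_pos: [465.6, 344.5, 265.5]
tool_rot: [-0.001, 0.98, -0.2, 0.0]
ft_force: [-0.4, 0.6, -2.3]
grip_width: 21.8
t [0.2989 0.3309 0.0067] a [-0.002 -0.001 -0.673]
clock 12.2 pos [465.6 344.5 265.5] yaw -23.06 tz [ 0.001   0.0022 -1.    ] F [-0.37  0.62 -2.34] w 21.75 q [0.52 0.3  1.52 0.   1.32 2.49]
```

View pics/d4.png

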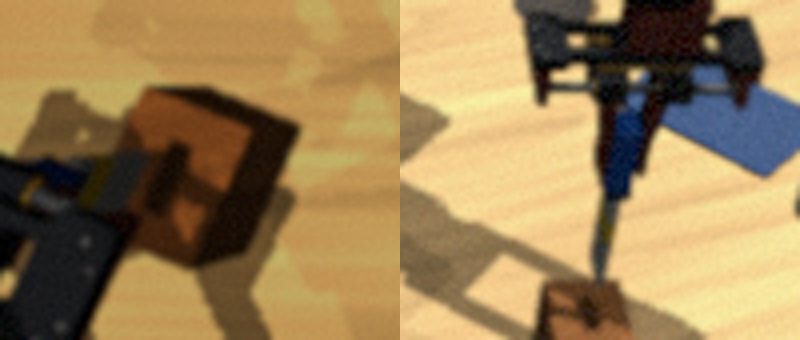

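The scraper is out, held upright, and the empty stand slot is visible at top about (88,251). I'll use that slot to check the grasp offset.

```bash
python3 - <<'E'
from meas import *
im=T["image"];print(im[237:270,78:98,0])
for th in (45,52,58):
    m=mask(T,lambda r,g,b:(r<th),(81,239,96,266));
    n,l,st,ce=cv2.connectedComponentsWithStats(m);print(th,st[1:],ce[1:])
E
```

```text
[[ 49  60  67  70  72  70  70  71  71  72  72  73  72  72  71  73  73  73
   73  74]
 [ 42  49  61  68  70  72  72  72  70  70  70  71  73  73  74  75  73  73
   75  72]
 [ 38  44  56  68  71  73  72  73  70  64  60  64  70  71  74  74  74  74
   75  76]
 [ 40  43  54  68  73  75  73  73  68  52  42  45  53  61  67  73  74  73
   74  74]
 [ 38  41  50  62  69  71  71  67  58  41  27  28  30  40  53  66  74  73
   74  74]
 [ 37  37  40  51  60  63  59  53  43  28  18  17  21  27  41  64  73  74
   73  74]
 [ 30  29  31  36  44  48  41  33  27  20  16  17  17  23  44  65  74  77
   76  79]
 [ 21  24  21  26  32  34  30  24  19  15  15  17  18  32  56  71  78  78
   75  77]
 [ 16  19  19  19  24  28  29  22  17  15  16  14  20  36  58  73  76  75
   76  78]
 [ 18  18  18  19  26  29  24  20  15  13  16  14  22  36  52  62  71  71
   73  74]
 [ 18  18  22  26  29  28  21  16  14  18  13  18  18  29  38  49  64  68
   69  69]
 [ 17  20  22  28  33  27  23  17  14  15  13  19  21  29  30  44  56  64
   67  69]
 [ 18  19  26  30  31  24  17  14  12  14  16  18  24  29  30  37  47  55
   64 
[... 1248 characters left out ...]
  71  74  60  41  28
   22  15]
 [ 22  33  38  38  39  41  40  40  41  41  40  40  48  60  65  51  37  27
   17  13]
 [ 32  40  41  40  41  39  40  39  40  40  40  38  43  50  54  45  30  22
   16  16]
 [ 46  56  57  55  51  45  41  38  39  37  39  37  37  42  44  37  28  20
   13  13]
 [ 76  87  88  85  77  65  52  44  39  37  38  38  38  37  35  33  23  18
   15  16]
 [103 114 114 114 106  94  80  65  53  46  40  38  36  34  36  27  20  14
   15  16]]
45 [[ 81 240  15  26 257]
 [ 94 262   2   4   6]] [[ 86.4 252.3]
 [ 94.7 263.8]]
52 [[ 81 240  15  26 269]
 [ 93 261   3   5   9]] [[ 86.6 252.3]
 [ 94.4 263.6]]
58 [[ 81 240  15  26 283]
 [ 93 260   3   6  11]] [[ 86.8 252.2]
 [ 94.5 263.1]]
```

```bash
python3 -m jog '[{"tx":0.02,"ty":0.022,"tz":0,"ax":0,"ay":0,"az":-0.08,"grip":-0.7},{"tx":0.055,"ty":0.06,"tz":0,"ax":0,"ay":0,"az":-0.19,"grip":-0.7},{"tx":0.09,"ty":0.1,"tz":0,"ax":0,"ay":0,"az":-0.3,"grip":-0.7},{"tx":0.125,"ty":0.14,"tz":0,"ax":0,"ay":0,"az":-0.4,"grip":-0.7},{"tx":0.16,"ty":0.18,"tz":0,"ax":0,"ay":0,"az":-0.5,"grip":-0.7}]'; python3 plan.py 611 -77 258 15.5
```

```text
clock: 13.02
tool_pos: [540.9, 113.8, 261.8]
tool_rot: [-0.0, 0.999, 0.05, -0.002]
ft_force: [-0.2, 0.2, -2.4]
grip_width: 22.0
t [0.0506 0.1969 0.0035] a [-0.001  0.005 -0.17 ]
clock 13.025 pos [540.9 113.8 261.8] yaw 5.78 tz [-4.9e-03 -2.0e-04 -1.0e+00] F [-0.22  0.24 -2.4 ] w 21.98 q [0.08 0.27 1.57 0.   1.31 1.55]
```

```bash
python3 -m jog '[{"tx":0.012,"ty":0.05,"tz":0,"ax":0,"ay":0,"az":-0.05,"grip":-0.7},{"tx":0.025,"ty":0.1,"tz":0,"ax":0,"ay":0,"az":-0.1,"grip":-0.7},{"tx":0.038,"ty":0.15,"tz":0,"ax":0,"ay":0,"az":-0.15,"grip":-0.7},{"tx":0.05,"ty":0.196,"tz":0,"ax":0,"ay":0.005,"az":-0.17,"grip":-0.7},{"tx":0.0506,"ty":0.1969,"tz":0,"ax":0,"ay":0.005,"az":-0.17,"grip":-0.7}]'; python3 plan.py 611 -77 258 15.5
python3 - <<'E'
from meas import *
print(plane(T,[[86.5,249.5]],95))
g=lambda s:np.clip(s["image"]*1.6,0,255).astype(np.uint8)
cv2.imwrite("pics/e1.png",np.hstack([crop(g(T),220,145,320,250,4),crop(g(S),200,110,300,215,4)]))
E
```

```text
clock: 13.65
tool_pos: [611.6, -80.3, 260.0]
tool_rot: [-0.0, 0.991, 0.133, -0.001]
ft_force: [-0.3, -0.4, -2.4]
grip_width: 21.6
t [ 0.0003 -0.0034  0.002 ] a [-0.     0.001 -0.003]
clock 13.65 pos [611.6 -80.3 260. ] yaw 15.31 tz [-0.0012 -0.     -1.    ] F [-0.31 -0.39 -2.37] w 21.61 q [-0.24  0.36  1.44 -0.    1.34  1.06]
[[462.9 344.1  95. ]]
```

View pics/e1.png

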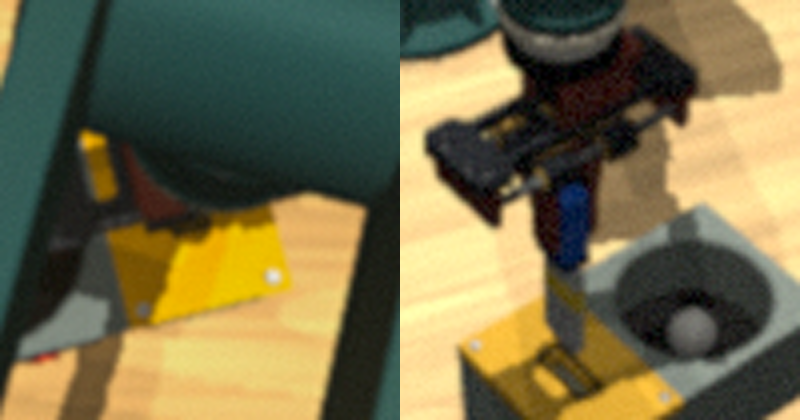

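The blade hangs over the lid near the slot in the scene view (slot at crop 567,372). I'll lower to about 8 mm above the lid and compare tip and slot in the same view.

```bash
python3 plan.py 612.4 -76.4 233 15.5;  python3 -m jog '[{"tx":0.0018,"ty":-0.0035,"tz":0.01,"ax":0,"ay":0.001,"az":-0.003,"grip":-0.7},{"tx":0.0018,"ty":-0.0035,"tz":0.02,"ax":0,"ay":0.001,"az":-0.003,"grip":-0.7},{"tx":0.0018,"ty":-0.0035,"tz":0.027,"ax":0,"ay":0.001,"az":-0.003,"grip":-0.7},{"tx":0.0018,"ty":-0.0035,"tz":0.027,"ax":0,"ay":0.001,"az":-0.003,"grip":-0.7},{"tx":0.0018,"ty":-0.0035,"tz":0.027,"ax":0,"ay":0.001,"az":-0.003,"grip":-0.7}]'; python3 plan.py 612.4 -76.4 233 15.5
python3 - <<'E'
from meas import *
g=lambda s:np.clip(s["image"]*1.6,0,255).astype(np.uint8)
im=crop(g(S),215,155,285,225,8)
# predicted tip corners for blade at TCP-1.5 along tool x, and slot corners
o=telemetry.get_obs();p=np.array(o["tool_pos"]);a=np.radians(15.5);ux=np.array([np.cos(a),np.sin(a),0]);uy=np.array([-np.sin(a),np.cos(a),0])
tip=np.array([p[0],p[1],p[2]-125])-1.5*ux
sl=np.array([611.,-76.8,100])
for c,hx,hy,col in((tip,19,4,(0,0,255)),(tip+[0,0,20],19,4,(255,0,255)),(sl,20,5,(0,255,0)),(sl,23,8,(255,255,0))):
    q=proj(S,[c+i*hx*ux+j*hy*uy for i,j in((1,1),(1,-1),(-1,-1),(-1,1))])
    cv2.polylines(im,[np.round((q-[215,155]+.5)*8).astype(np.int32)],True,col,1)
print(p);cv2.imwrite("pics/e2.png",np.hstack([im]))
cv2.imwrite("pics/e3.png",crop(g(S),215,155,285,225,8))
E
```

```text
t [ 0.0022 -0.      0.0271] a [-0.002  0.002 -0.001]
clock 13.75 pos [610.3 -77.1 260.1] yaw 15.44 tz [-0.0025  0.0019 -1.    ] F [-0.08 -0.39 -2.62] w 21.5 q [-0.24  0.36  1.44  0.    1.34  1.06]
clock: 14.38
tool_pos: [611.2, -73.1, 233.3]
tool_rot: [-0.001, 0.991, 0.136, -0.0]
ft_force: [0.4, 0.2, -2.3]
grip_width: 22.0
t [0.0002 0.0035 0.0003] a [-0.002  0.001  0.002]
clock 14.375 pos [611.2 -73.1 233.3] yaw 15.62 tz [-0.0011  0.0021 -1.    ] F [ 0.43  0.21 -2.27] w 21.97 q [-0.23  0.38  1.47  0.    1.29  1.07]
[611.4 -73.3 233.6]
```

View pics/e2.png

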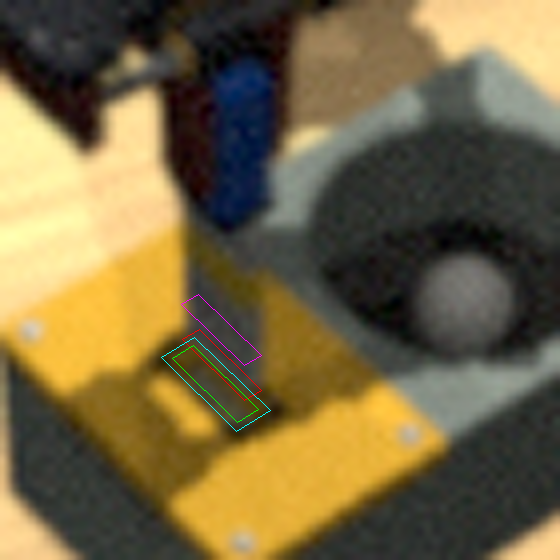

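View pics/e3.png

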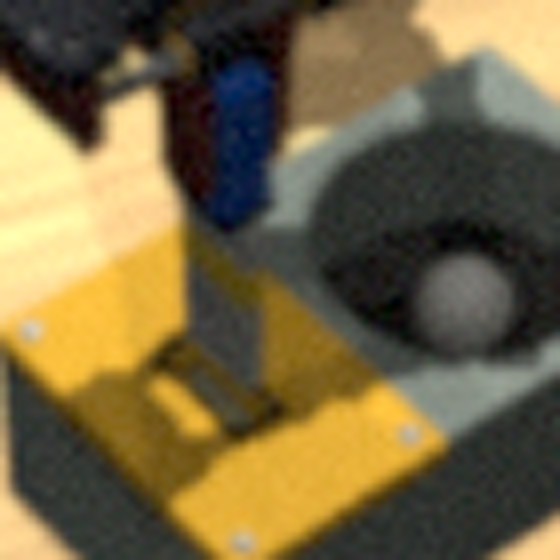

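Tip and slot line up apart from +3.5 mm of residual motion in y. My estimates match the drawn outlines to about 1 mm. Correcting, then settling before I read again.

```bash
python3 plan.py 612.4 -76.2 228 15.5; python3 -m jog '[{"tx":0,"ty":0.0018,"tz":0.001,"ax":0,"ay":0,"az":0,"grip":-0.7},{"tx":0.0003,"ty":0.0033,"tz":0.003,"ax":-0.002,"ay":0.001,"az":0.002,"grip":-0.7},{"tx":0.0003,"ty":0.0033,"tz":0.005,"ax":-0.002,"ay":0.001,"az":0.002,"grip":-0.7},{"tx":0.0003,"ty":0.0033,"tz":0.005,"ax":-0.002,"ay":0.001,"az":0.002,"grip":-0.7},{"tx":0.0003,"ty":0.0033,"tz":0.005,"ax":-0.002,"ay":0.001,"az":0.002,"grip":-0.7}]'; python3 plan.py 612.4 -76.2 222 15.5
```

```text
t [0.0002 0.0031 0.0056] a [-0.002  0.     0.002]
clock 14.475 pos [611.4 -73.3 233.6] yaw 15.6 tz [-7.0e-04  1.9e-03 -1.0e+00] F [-0.28 -0.72 -2.79] w 21.82 q [-0.23  0.38  1.47  0.    1.29  1.07]
clock: 15.1
tool_pos: [612.5, -76.3, 228.5]
tool_rot: [-0.0, 0.991, 0.135, 0.0]
ft_force: [0.3, 1.0, -1.9]
grip_width: 21.8
t [-0.0001 -0.0002  0.0065] a [-0.    -0.001 -0.   ]
clock 15.1 pos [612.5 -76.3 228.5] yaw 15.49 tz [ 7.e-04  3.e-04 -1.e+00] F [ 0.3   0.96 -1.94] w 21.8 q [-0.24  0.39  1.48  0.    1.28  1.06]
```

```bash
python3 -m jog '[{"tx":0,"ty":0,"tz":0.001,"ax":0,"ay":0,"az":0,"grip":-0.7},{"tx":0,"ty":0,"tz":0.003,"ax":0,"ay":0,"az":0,"grip":-0.7},{"tx":0,"ty":0,"tz":0.0045,"ax":0,"ay":0,"az":0,"grip":-0.7},{"tx":0,"ty":0,"tz":0.0045,"ax":0,"ay":0,"az":0,"grip":-0.7}]'; python3 -m jog '[{"tx":0,"ty":0,"tz":0.001,"ax":0,"ay":0,"az":0,"grip":-0.7},{"tx":0,"ty":0,"tz":0.002,"ax":0,"ay":0,"az":0,"grip":-0.7},{"tx":0,"ty":0,"tz":0.002,"ax":0,"ay":0,"az":0,"grip":-0.7}]'; python3 plan.py 612.4 -76.2 220 15.5
python3 - <<'E'
from meas import *
g=lambda s:np.clip(s["image"]*1.6,0,255).astype(np.uint8)
cv2.imwrite("pics/e4.png",crop(g(S),215,155,285,225,8))
E
```

```text
clock: 15.6
tool_pos: [612.4, -76.3, 223.8]
tool_rot: [-0.0, 0.991, 0.135, 0.0]
ft_force: [-0.3, -0.5, -2.3]
grip_width: 21.9
clock: 15.98
tool_pos: [612.3, -76.3, 221.7]
tool_rot: [-0.0, 0.991, 0.135, 0.0]
ft_force: [0.4, 0.0, -3.0]
grip_width: 22.1
t [ 0.0001 -0.0001  0.0017] a [-0. -0. -0.]
clock 15.975 pos [612.3 -76.3 221.7] yaw 15.49 tz [ 2.e-04  4.e-04 -1.e+00] F [ 0.4   0.04 -2.99] w 22.05 q [-0.24  0.39  1.49  0.    1.26  1.06]
```

View pics/e4.png

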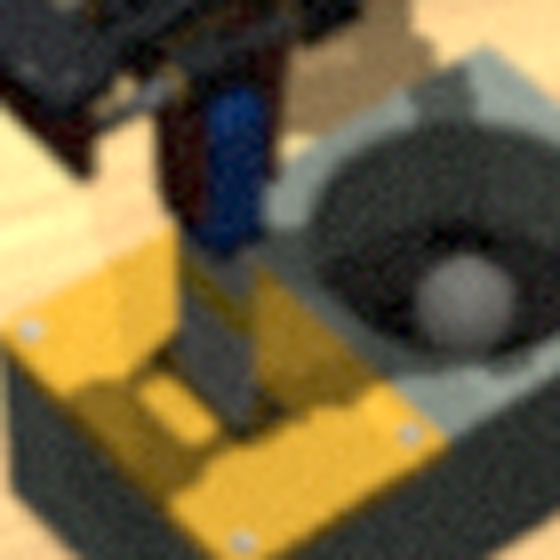

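The tip is 3 mm below the lid's top with no contact force, and it sits in the slot in the picture. Continuing in small steps.

```bash
python3 -m jog '[{"tx":0,"ty":0,"tz":0.001,"ax":0,"ay":0,"az":0,"grip":-0.7},{"tx":0,"ty":0,"tz":0.002,"ax":0,"ay":0,"az":0,"grip":-0.7},{"tx":0,"ty":0,"tz":0.002,"ax":0,"ay":0,"az":0,"grip":-0.7}]'; python3 -m jog '[{"tx":0,"ty":0,"tz":0.001,"ax":0,"ay":0,"az":0,"grip":-0.7},{"tx":0,"ty":0,"tz":0.002,"ax":0,"ay":0,"az":0,"grip":-0.7},{"tx":0,"ty":0,"tz":0.002,"ax":0,"ay":0,"az":0,"grip":-0.7}]'
```

```text
clock: 16.45
tool_pos: [612.3, -76.3, 219.7]
tool_rot: [-0.0, 0.991, 0.135, 0.0]
ft_force: [-0.1, -0.1, -2.6]
grip_width: 21.5
clock: 16.82
tool_pos: [612.2, -76.3, 217.5]
tool_rot: [-0.0, 0.991, 0.135, -0.0]
ft_force: [0.7, 1.1, -2.7]
grip_width: 22.1
```

```bash
python3 -m jog '[{"tx":0,"ty":0,"tz":0.001,"ax":0,"ay":0,"az":0,"grip":-0.7},{"tx":0,"ty":0,"tz":0.002,"ax":0,"ay":0,"az":0,"grip":-0.7},{"tx":0,"ty":0,"tz":0.002,"ax":0,"ay":0,"az":0,"grip":-0.7}]'; python3 -m jog '[{"tx":0,"ty":0,"tz":0.001,"ax":0,"ay":0,"az":0,"grip":-0.7},{"tx":0,"ty":0,"tz":0.002,"ax":0,"ay":0,"az":0,"grip":-0.7},{"tx":0,"ty":0,"tz":0.002,"ax":0,"ay":0,"az":0,"grip":-0.7}]'
```

```text
clock: 17.2
tool_pos: [612.1, -76.2, 215.4]
tool_rot: [-0.0, 0.991, 0.135, -0.0]
ft_force: [-0.1, 0.6, -2.9]
grip_width: 21.8
clock: 17.58
tool_pos: [612.1, -76.2, 213.3]
tool_rot: [-0.0, 0.991, 0.135, -0.0]
ft_force: [-0.8, 0.1, -2.5]
grip_width: 22.0
```

```bash
python3 plan.py; python3 -m jog '[{"tx":0,"ty":0,"tz":0.001,"ax":0,"ay":0,"az":0,"grip":-0.7},{"tx":0,"ty":0,"tz":0.002,"ax":0,"ay":0,"az":0,"grip":-0.7},{"tx":0,"ty":0,"tz":0.002,"ax":0,"ay":0,"az":0,"grip":-0.7}]';python3 plan.py
```

```text
clock 17.575 pos [612.1 -76.2 213.3] yaw 15.49 tz [-6.e-04  7.e-04 -1.e+00] F [-0.77  0.07 -2.5 ] w 22.0 q [-0.24  0.4   1.5   0.    1.24  1.06]
clock: 17.95
tool_pos: [612.0, -76.2, 211.2]
tool_rot: [-0.0, 0.991, 0.135, -0.0]
ft_force: [0.4, -0.1, -2.8]
grip_width: 22.0
clock 17.95 pos [612.  -76.2 211.2] yaw 15.49 tz [-8.e-04  7.e-04 -1.e+00] F [ 0.41 -0.07 -2.85] w 21.99 q [-0.24  0.4   1.5   0.    1.24  1.06]
```

```bash
python3 -m jog '[{"tx":0.0002,"ty":0,"tz":0.0015,"ax":0,"ay":0.0005,"az":0,"grip":-0.7},{"tx":0.0003,"ty":0,"tz":0.003,"ax":0,"ay":0.0008,"az":0,"grip":-0.7},{"tx":0.0003,"ty":0,"tz":0.0045,"ax":0,"ay":0.0008,"az":0,"grip":-0.7},{"tx":0.0003,"ty":0,"tz":0.0045,"ax":0,"ay":0.0008,"az":0,"grip":-0.7}]'; python3 plan.py; python3 -m jog '[{"tx":0,"ty":0,"tz":0.0015,"ax":0,"ay":0,"az":0,"grip":-0.7},{"tx":0,"ty":0,"tz":0.003,"ax":0,"ay":0,"az":0,"grip":-0.7},{"tx":0,"ty":0,"tz":0.0045,"ax":0,"ay":0,"az":0,"grip":-0.7},{"tx":0,"ty":0,"tz":0.006,"ax":0,"ay":0,"az":0,"grip":-0.7},{"tx":0,"ty":0,"tz":0.006,"ax":0,"ay":0,"az":0,"grip":-0.7}]';python3 plan.py
```

```text
clock: 18.45
tool_pos: [612.2, -76.1, 206.5]
tool_rot: [-0.0, 0.991, 0.135, -0.0]
ft_force: [-0.4, 0.8, -2.3]
grip_width: 21.6
clock 18.45 pos [612.2 -76.1 206.5] yaw 15.49 tz [-3.e-04  1.e-03 -1.e+00] F [-0.45  0.79 -2.34] w 21.56 q [-0.24  0.41  1.5   0.    1.23  1.06]
clock: 19.08
tool_pos: [612.0, -76.1, 200.3]
tool_rot: [-0.001, 0.991, 0.135, -0.0]
ft_force: [0.8, -0.4, -2.6]
grip_width: 21.7
clock 19.075 pos [612.  -76.1 200.3] yaw 15.49 tz [-7.0e-04  1.1e-03 -1.0e+00] F [ 0.77 -0.41 -2.63] w 21.72 q [-0.24  0.41  1.51  0.    1.22  1.06]
```

```bash
python3 -m jog '[{"tx":0.0002,"ty":0,"tz":0.003,"ax":0,"ay":0.0006,"az":0,"grip":-0.7},{"tx":0.0002,"ty":0,"tz":0.006,"ax":0,"ay":0.0006,"az":0,"grip":-0.7},{"tx":0.0002,"ty":0,"tz":0.009,"ax":0,"ay":0.0006,"az":0,"grip":-0.7},{"tx":0.0002,"ty":0,"tz":0.012,"ax":0,"ay":0.0006,"az":0,"grip":-0.7},{"tx":0.0002,"ty":0,"tz":0.012,"ax":0,"ay":0.0006,"az":0,"grip":-0.7}]'; python3 plan.py 612.2 -76.2 176 15.5
```

```text
clock: 19.7
tool_pos: [612.0, -75.9, 187.9]
tool_rot: [-0.001, 0.991, 0.135, -0.0]
ft_force: [0.2, -0.1, -3.1]
grip_width: 22.0
t [0.0001 0.0004 0.0119] a [-0.002  0.    -0.   ]
clock 19.7 pos [612.  -75.9 187.9] yaw 15.49 tz [-8.0e-04  1.4e-03 -1.0e+00] F [ 0.17 -0.06 -3.1 ] w 22.04 q [-0.24  0.43  1.53  0.    1.19  1.06]
```

```bash
python3 -m jog '[{"tx":0.0002,"ty":0,"tz":0.003,"ax":0,"ay":0.0006,"az":0,"grip":-0.7},{"tx":0.0002,"ty":0,"tz":0.006,"ax":0,"ay":0.0006,"az":0,"grip":-0.7},{"tx":0.0002,"ty":0,"tz":0.009,"ax":0,"ay":0.0006,"az":0,"grip":-0.7},{"tx":0.0002,"ty":0,"tz":0.012,"ax":0,"ay":0.0006,"az":0,"grip":-0.7},{"tx":0.0002,"ty":0,"tz":0.012,"ax":0,"ay":0.0006,"az":0,"grip":-0.7}]'; python3 plan.py 612.2 -76.2 165 15.5
```

```text
clock: 20.32
tool_pos: [612.0, -75.8, 175.5]
tool_rot: [-0.001, 0.991, 0.135, -0.0]
ft_force: [0.1, 0.2, -2.3]
grip_width: 22.0
t [0.0001 0.0005 0.0105] a [-0.002  0.    -0.   ]
clock 20.325 pos [612.  -75.8 175.5] yaw 15.49 tz [-8.0e-04  1.7e-03 -1.0e+00] F [ 0.08  0.23 -2.26] w 21.99 q [-0.24  0.44  1.54  0.    1.17  1.06]
```

```bash
python3 -m jog '[{"tx":0.0001,"ty":0.0003,"tz":0.003,"ax":-0.001,"ay":0.0005,"az":0,"grip":-0.7},{"tx":0.0001,"ty":0.0003,"tz":0.006,"ax":-0.001,"ay":0.0005,"az":0,"grip":-0.7},{"tx":0.0001,"ty":0.0003,"tz":0.009,"ax":-0.001,"ay":0.0005,"az":0,"grip":-0.7},{"tx":0.0001,"ty":0.0003,"tz":0.01,"ax":-0.001,"ay":0.0005,"az":0,"grip":-0.7},{"tx":0.0001,"ty":0.0003,"tz":0.01,"ax":-0.001,"ay":0.0005,"az":0,"grip":-0.7}]'; python3 -m jog '[{"tx":0,"ty":0,"tz":0,"ax":0,"ay":0,"az":0,"grip":-0.7},{"tx":0,"ty":0,"tz":0,"ax":0,"ay":0,"az":0,"grip":-0.7},{"tx":0,"ty":0,"tz":0,"ax":0,"ay":0,"az":0,"grip":-0.7},{"tx":0,"ty":0,"tz":0,"ax":0,"ay":0,"az":0,"grip":-0.7}]'; python3 plan.py 612.2 -76.2 165 15.5
python3 - <<'E'
from meas import *
g=lambda s:np.clip(s["image"]*1.6,0,255).astype(np.uint8)
cv2.imwrite("pics/f1.png",crop(g(S),205,135,325,235,6))
E
```

```text
clock: 20.95
tool_pos: [612.1, -76.0, 165.4]
tool_rot: [-0.0, 0.991, 0.135, -0.0]
ft_force: [-0.4, -0.8, -2.7]
grip_width: 21.8
clock: 21.45
tool_pos: [612.1, -76.0, 165.5]
tool_rot: [-0.0, 0.991, 0.135, -0.0]
ft_force: [-0.2, -0.0, -2.9]
grip_width: 21.8
t [0.0001 0.0002 0.0005] a [-0.001 -0.    -0.   ]
clock 21.45 pos [612.1 -76.  165.5] yaw 15.49 tz [-1.e-04  9.e-04 -1.e+00] F [-0.22 -0.01 -2.88] w 21.82 q [-0.24  0.45  1.55  0.    1.14  1.06]
```

View pics/f1.png

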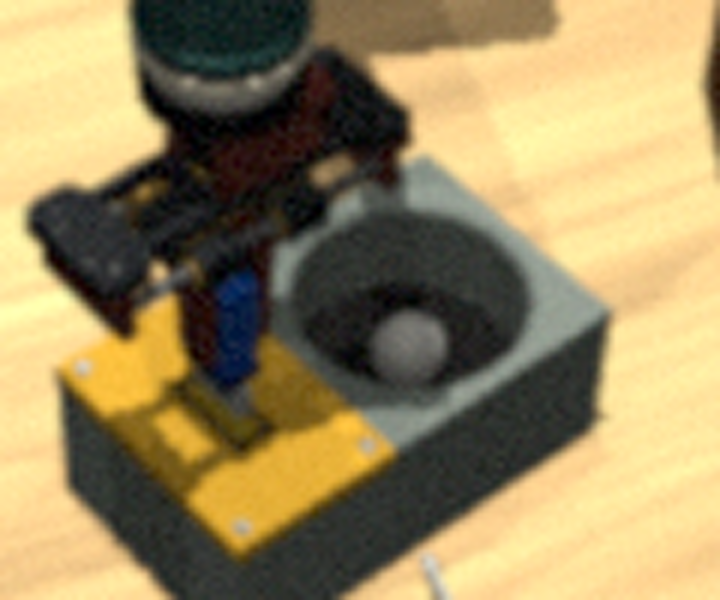

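The blade is through the slot with the yellow band at lid level (crop 235,415) and the handle clear above it. The ball lies in the well (crop 410,345), and the wrist force shows only the scraper's weight. Handing in.

```bash
python3 -c "
from plant import bot
print(bot.finish_job())"
```

```text
the job is handed in; nothing more can be done
None
```

The job is handed in at about 21.5 s of the 58 s allowed; no verdict was reported.

- **Ball:** I lowered the steel ball onto the well floor, with contact force rising to about 7 N, and released it there. In the last picture it still lies near the middle of the well.
- **Scraper:** I lifted it out of its stand by the handle and passed it down the slot in small steps. The wrist force never differed noticeably from the scraper's weight of about 2.5 N.
- **Final pose:** I was still holding it, at 30 N, when I handed in. The tip is about 59.5 mm below the lid's top by the robot's reading. Tool tilt was 0.001 rad, and the yellow band was level with the lid in the picture.
- **Disagreements:** The camera estimates of the slot, the handle and the blade's offset in the grip differed by 1–3 mm between views. I used averages and confirmed the fit by the lack of contact force.
- **Stale readings:** Two moves used a reading taken before the arm had settled, leaving it 3–4 mm off. I corrected both before any contact.
- **Bystanders:** The screwdriver, can and socket were not near any move, but I did not measure them again at the end.

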